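# Find the full jar and restock the pull-out tray

### The job

One of the two jars on the receiving board was packed short. Lift the left-hand jar (as the robot sees it) clear of the board to feel its weight and stand it back, then lift the right-hand one to compare; stand the heavier jar in the empty middle place of the pull-out display tray, leave the lighter one standing on the board, and gently push the tray fully home. Keep the jars upright, do not drop them, and leave everything else where it is.

Things in the scene. Friction and masses are not known exactly. Their poses are not given: they have to be found in the camera images.
- jar_left: the left-hand jar (larger y in the board's frame) of two that look alike: opaque grey straight-sided cylinder with paper band and white screw cap, diameter 60 throughout, 110 high, closed. Origin at the centre of its underside, z up. One jar (either one, changing each time) weighs about 0.5 to 0.65 kg, the other about 0.16 to 0.29 kg. The two stand 120 to 160 apart. A loose bag of beads inside can shift by a few mm.
- jar_right: the right-hand jar (smaller y in the board's frame), same looks and size as jar_left. Origin at the centre of its underside
- mat: receiving board: fixed flat brown board 260 (x) x 290 (y), 4 thick; origin at the centre of its underside on the table, x away from the robot, y to the robot's left; the jars stand on it at z = 4
- unit: fixed red runner base of the pull-out display, 190 (x) x 246 (y): floor 8 thick, side cheeks 40 high, back rail 45 high at x = +52 to +60, base runs from x = -130 to +60; origin on the table below the middle place when the tray is home; x is the direction in which the tray is pushed home
- tray (a joint): travel of the sliding cardboard tray in m: 0 = fully home against the stop, up to 0.09 = pulled out towards the robot (the unit's -x). Friction 2 N plus light damping; stays where it is left. Tray 84 (x) x 226 (y), front panel 50 high, back and side walls 30 high, all 5 thick, floor top 14 above the table. Two jars like the others are fixed in its outer places, centred 74 to either side of the middle
- gap (a point): centre of the empty middle place, on the tray's floor (14 above the table); moves with the tray. Free room 74 in x between the front panel and the back wall, and 88 in y between the two fixed jars; its x is the unit's x
- tray_front (a point): point on the outer face of the tray's front panel, middle of its width, 39 above the table (the panel spans 9 to 59 above the table); moves with the tray, 42 from the gap's centre in -x. Push here in the unit's +x
- carton: small closed cardboard carton, 50 x 70 x 45 high, on the far part of the receiving board; bystander, not to be disturbed; origin at the centre of its underside
- squat_tin: squat round metal tin, diameter 47, 38 high, on the far part of the board; bystander, not to be disturbed; origin at the centre of its underside
- tape_roll: clear tape roll lying flat, diameter 90, 48 high, on the table beyond the display; bystander, not to be disturbed; origin at the centre of its underside
- planter: terracotta bowl, diameter 104, 75 high; bystander, not to be disturbed; origin at the centre of its underside
- label_gun: grey and black hand labeller, about 200 long, 80 high, lying to one side; bystander, not to be disturbed; origin at the centre of its underside
- pen_pot: dark metal pot with pens, diameter 80, 150 high with the pens, to one side; bystander, not to be disturbed; origin at the centre of its underside

How it is judged:
By the outcome, as a careful person would: the job done as asked, in the order asked, and still so for the second after the job is handed in, with the robot touching nothing.
It also fails if it takes over 72 s, if anything falls off the work surface, if the arm or the gripper's body presses on something with over 40 N, if the wrist force passes 120 N, or if a joint passes its speed limit or range.

### The arm

A 6-joint arm with a two-finger parallel gripper is mounted at the origin on the work surface. World frame = base frame: x ahead of the robot, y to its left, z up, the work surface at z = 0. Lengths are in m, angles in degrees, forces in N, time in s.
With the tool pointing down it reaches from about 0.4 to 0.825 m from the base axis. Payload 7 kg.
Tool frame: the origin (TCP) lies on the centre line of the jaws, within the pads' length; the fingertips stand r.tip_reach ahead of it and the grasp point (between the pads) is the TCP (r.tip_reach is the distance from the TCP to the fingertips, in m); z points along the fingers, y is the line along which they close (so a half turn about z gives the same grasp; the last joint's range is limited). The gripper opens to 88 mm and grips with 3 to 60 N. Pads are 19 mm wide; open, the fingers measure 130 mm over their backs; the gripper's body (78 mm by 193 mm) begins 47 mm behind the grasp point.
Start: joints at [80.334, 20.546, 0.682, 0, -70.136, -16.507], TCP at [0.298, 0.606, 0.246] pointing down, gripper open.
Joint ranges: [-176.03, 176.03], [-82.01, 121.73], [-58.28, 71.71], [-173.87, 95.51], [-174.79, -0.11], [-173.66, 173.66]. Speed limits (degrees/s): [136.94, 136.94, 172.46, 180, 180, 180].

### API

Orientations are given as [roll, pitch, yaw] about the fixed x, y, z axes, in that order (R = Rz(yaw) Ry(pitch) Rx(roll)).
In Python, from plant import sensors, cams, r gives the robot as it stands.
- The arm moves only by the tool drive_tool, never from a script. Its argument "rows" is a list of rows, each an object of numbers: "fingers": the gripper's target within -1 to 1 (fully open at 1, half-way at 0, shut at -1); "x", "y", "z": the shift along the tool's x, y, z in m; "spin": the turn about the tool's z in rad. A call has 1 to 10 rows; each row is the pose to reach, as a shift and turn from the pose commanded when the call began, along the tool's axes at that moment; what a row does not reach only later rows make up. A row lasts 1/8 s, in which the tool goes at most 62.5 mm and 10.7 degrees, less where a joint would pass 70% of its speed; a pose out of reach is approached as far as the arm can. A call with a gripper value outside its range is refused whole. The fingers move at their own pace and stop on an object; "newtons" is the grip in N (left out, the last holds). Time passes only in rows, so rows that repeat a pose let the fingers close. It gives the time, the measured TCP pose, the force, the opening and the grip force at its end, in the units of the state.
- sensors.get_state(): the state, without advancing time (a new reading comes with each control period).
- cams.capture(name): name is "scene" or "top"; returns a dict with "pixels" (400x640x3 uint8, red, green, blue), "intrinsics" (3x3 intrinsics, pixels), "eye" and "orientation" of the camera in the world. Camera axes: x right, y up, looking along -z (the intrinsics and any distortion apply to the point x, -y, -z); pixel columns grow to the right and rows downward; lengths in m; the calibration is good to about 2 mm. A picture is of the moment at which its call begins. There is no depth.
- r.close_job(): hands the job in; it is judged then, once.
The state is a dict: "time_s": time; "joints": joint angles; "qd": joint speeds; "joint_torque": joint torques, N m; "tcp_pos": TCP position; "eef_rot": TCP orientation; "contact_force": force on the tool from outside, world axes, zero at the start; "moment": the same for the moment, N m; "gripper_width": finger opening in m; "gripper_force": force on a finger pad.
Only numpy, scipy, OpenCV 4.12 (cv2) and the standard library are available. Lean on these libraries where they do the work, as an engineer would, in place of code of your own. Each camera call takes 0.05 s, during which the arm holds its last target. There are 200 camera calls.

## Working session

There is one attempt and no reset: what is moved stays moved. The work goes in short steps, Python scripts to look and compute and a tool call to move; the robot and the scene stay as the last step left them, time stands still between calls to the robot, and variables do not carry over. Pictures are saved under pics/ and viewed, at most 10 in all, crops included, and the job is handed in when it is done.

Besides the shell and the picture viewer there is one more tool, called after ">>>" in YAML: its name, and indented under it one key for each argument. drive_tool: Moves the arm, as the interface text tells. Its arguments: {"type":"object","properties":{"rows":{"type":"array"},"newtons":{"type":"number"}},"required":["rows"]}

```bash
ls && mkdir -p pics && python3 - <<'E'
from plant import sensors,cams,r
import cv2,numpy as np
print(sensors.get_state(), r.tip_reach)
for n in("scene","top"):
    c=cams.capture(n); np.savez(n+"0.npz",**c)
    cv2.imwrite(f"pics/{n}0.png",cv2.cvtColor(c["pixels"],cv2.COLOR_RGB2BGR)); print(c.keys(),c["intrinsics"],c["eye"],c["orientation"])
E
```

```text
pics
{'time_s': 0.0, 'joints': array([ 8.03331978e+01,  2.05914867e+01,  6.35896645e-01, -1.86881277e-02,
       -7.01383348e+01, -1.65066793e+01]), 'qd': array([-0.02875335, -0.06743734, -0.05594447, -0.06750575,  0.03476336,
        0.0201357 ]), 'joint_torque': array([-5.39185075e-04, -5.82718170e+01,  2.93048036e+01,  6.99754804e+00,
        7.03870930e-03, -1.48589302e-04]), 'tcp_pos': array([0.29756723, 0.6053673 , 0.24464273]), 'eef_rot': array([ 1.79904954e+02, -9.84479768e-03, -2.61798370e+01]), 'contact_force': array([0.33128996, 0.54295229, 0.32928897]), 'moment': array([-0.0331268 , -0.03256675, -0.07185548]), 'gripper_force': 0.0, 'gripper_width': 0.08779238104123167} 0.019
dict_keys(['pixels', 'intrinsics', 'eye', 'orientation']) [[366.53410981   0.         324.4436518 ]
 [  0.         366.53410981 200.19116722]
 [  0.           0.           1.        ]] [1.34350126 0.01216941 0.83683058] [44.23733856  0.42995693 91.71889446]
dict_keys(['pixels', 'intrinsics', 'eye', 'orientation']) [[406.67376051   0.         322.00236849]
 [  0.         406.67376051 190.07958214]
 [  0.           0.           1.        ]] [ 0.29731605 -0.01896815  1.45384451] [ 13.06716808   0.2914436  -85.65932069]
```

View pics/top0.png

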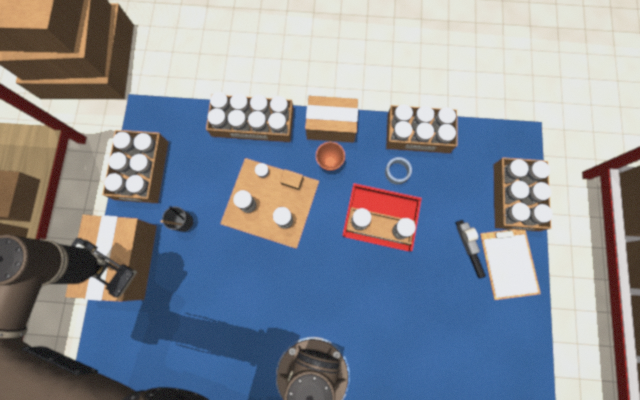

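View pics/scene0.png

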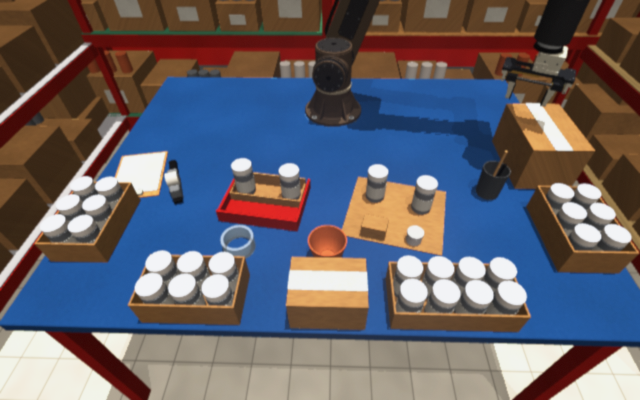

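The top view shows the left jar's cap at (243,201), the right jar's at (282,216), and the tray jars at (362,218) and (405,228). The board is centred near (270,203) and the red unit near (383,217). The scene view shows the same jars at (425,185), (377,172), (290,172) and (242,166).

```bash
cat > h.py <<'E'
import numpy as np,cv2
from scipy.spatial.transform import Rotation as R
def ray(c,u,v):
    K=c["intrinsics"];d=np.array([(u-K[0,2])/K[0,0],-(v-K[1,2])/K[1,1],-1])
    return R.from_euler("xyz",c["orientation"],degrees=True).apply(d)
def onz(c,u,v,z):
    d=ray(c,u,v);return c["eye"]+d*(z-c["eye"][2])/d[2]
def proj(c,p):
    q=R.from_euler("xyz",c["orientation"],degrees=True).inv().apply(np.array(p)-c["eye"]);K=c["intrinsics"]
    return np.array([K[0,2]-K[0,0]*q[0]/q[2],K[1,2]+K[1,1]*q[1]/q[2]])
def cap(c,u,v,w=13):
    "centroid of the white cap blob near u,v (upscaled for subpixel)"
    h=cv2.cvtColor(c["pixels"],cv2.COLOR_RGB2HSV)
    m=((h[...,1]<45)&(h[...,2]>185)).astype(np.uint8)
    n,l,s,ce=cv2.connectedComponentsWithStats(m,connectivity=4)
    i=min((i for i in range(1,n) if s[i,4]>25),key=lambda i:np.hypot(*(ce[i]-[u,v])))
    return ce[i],s[i]
def tri(a,pa,b,pb):
    da,db=ray(a,*pa),ray(b,*pb)
    t=np.linalg.lstsq(np.c_[da,-db],b["eye"]-a["eye"],rcond=None)[0]
    A=a["eye"]+t[0]*da;B=b["eye"]+t[1]*db;return (A+B)/2,np.linalg.norm(A-B)
E
python3 - <<'E'
from h import *
T=dict(np.load("top0.npz"));S=dict(np.load("scene0.npz"))
for n,t,s,z in(("L",(243,201),(427,185),.114),("R",(282,216),(377,172),.114),("tL",(362,218),(290,172),.124),("tR",(405,228),(242,166),.124)):
    ct,st=cap(T,*t);cs,ss=cap(S,*s)
    print(n,ct.round(1),st[2:],cs.round(1),ss[2:],onz(T,*ct,z).round(4),onz(S,*cs,z).round(4),tri(T,ct,S,cs))
h=cv2.cvtColor(T["pixels"],cv2.COLOR_RGB2HSV)
red=(((h[...,0]<4)|(h[...,0]>176))&(h[...,1]>200)&(h[...,2]>90)).astype(np.uint8);
br=((h[...,0]>8)&(h[...,0]<24)&(h[...,1]>60)).astype(np.uint8)
for m,(x0,x1,y0,y1),z in((red,(330,430,170,260),.04),(br,(215,325,150,250),.004)):
    k=np.zeros_like(m);k[y0:y1,x0:x1]=m[y0:y1,x0:x1]
    c=max(cv2.findContours(k,0,2)[0],key=cv2.contourArea)
    b=cv2.boxPoints(cv2.minAreaRect(c));w=np.array([onz(T,*p,z)[:2] for p in b])
    print(b.round(1).tolist(),w.round(4).tolist(),w.mean(0),np.linalg.norm(np.diff(w,axis=0),axis=1),np.degrees(np.arctan2(*np.diff(w,axis=0).T[::-1])))
for n,c,(x0,y0,x1,y1) in(("top",T,(215,150,435,260)),("scene",S,(200,130,460,270))):
    i=c["pixels"][y0:y1,x0:x1];cv2.imwrite(f"pics/{n}c.png",cv2.cvtColor(cv2.resize(i,None,fx=3,fy=3,interpolation=2),4))
E
```

```text
L [241.9 198.6] [ 18  18 248] [427.  182.3] [ 21  15 232] [0.5572 0.2784 0.114 ] [0.5615 0.2789 0.114 ] (array([0.55796391, 0.27961324, 0.11066171]), np.float64(0.0008973972508758293))
R [281.4 215.4] [ 18  18 252] [377.9 170.9] [ 20  13 208] [0.5104 0.1399 0.114 ] [0.5148 0.1411 0.114 ] (array([0.51096278, 0.14103281, 0.11059797]), np.float64(0.001404300220674864))
tL [361.6 217. ] [ 18  17 254] [288.4 169.9] [ 20  13 209] [ 0.5234 -0.1264  0.124 ] [ 0.5275 -0.1241  0.124 ] (array([ 0.52381311, -0.12568583,  0.12076464]), np.float64(0.0019470462030443945))
tR [405.7 226.8] [ 18  18 255] [240.8 164.4] [ 20  14 202] [ 0.5017 -0.2723  0.124 ] [ 0.5055 -0.2699  0.124 ] (array([ 0.50196437, -0.27202853,  0.12102674]), np.float64(0.0017257059196188799))Traceback (most recent call last):
  File "<stdin>", line 11, in <module>
ValueError: max() iterable argument is empty
```

```bash
python3 - <<'E'
from h import *
T=dict(np.load("top0.npz"));S=dict(np.load("scene0.npz"))
def fit(c,mask,box,z,n):
    x0,x1,y0,y1=box;k=np.zeros(mask.shape,np.uint8);k[y0:y1,x0:x1]=mask[y0:y1,x0:x1]
    k=cv2.morphologyEx(k,cv2.MORPH_CLOSE,np.ones((3,3)))
    c_=max(cv2.findContours(k,0,2)[0],key=cv2.contourArea)
    w=np.array([onz(c,*p[0],z)[:2] for p in cv2.convexHull(c_)])*1000
    rc=cv2.minAreaRect(w.astype(np.float32));print(n,cv2.contourArea(c_),rc,cv2.boxPoints(rc).round().tolist())
for n,c,rb,bb in(("top",T,(330,430,170,260),(215,325,150,250)),("scene",S,(205,320,165,240),(335,460,165,260))):
    p=c["pixels"].astype(int);red=(p[...,0]>90)&(p[...,0]>2.5*p[...,1])&(p[...,0]>2.5*p[...,2])
    br=(p[...,0]>p[...,2]*1.3)&(p[...,0]>90)
    for z in(0,.04,.045):fit(c,red,rb,z,n+" red %g"%z)
    fit(c,br,bb,.004,n+" board")
for n,c,(x0,y0,x1,y1) in(("top",T,(215,150,435,260)),("scene",S,(200,130,460,270))):
    i=c["pixels"][y0:y1,x0:x1];cv2.imwrite(f"pics/{n}c.png",cv2.cvtColor(cv2.resize(i,None,fx=3,fy=3,interpolation=2),4))
E
```

```text
top red 0 1674.0 ((550.8191528320312, -208.84368896484375), (247.1727752685547, 195.14088439941406), 81.66133117675781) [[436.0, -317.0], [629.0, -345.0], [665.0, -101.0], [472.0, -72.0]]
top red 0.04 1674.0 ((543.8445434570312, -203.6195831298828), (240.37229919433594, 189.77191162109375), 81.66136169433594) [[433.0, -309.0], [620.0, -336.0], [655.0, -98.0], [467.0, -71.0]]
top red 0.045 1674.0 ((542.97265625, -202.96658325195312), (239.52220153808594, 189.10084533691406), 81.66133880615234) [[432.0, -308.0], [619.0, -335.0], [654.0, -98.0], [467.0, -71.0]]
top board 5210.0 ((576.29052734375, 199.5252685546875), (288.3647155761719, 261.8161315917969), 76.53713989257812) [[415.0, 90.0], [670.0, 29.0], [737.0, 309.0], [483.0, 370.0]]
scene red 0 1773.0 ((526.3883056640625, -213.08155822753906), (260.0913391113281, 219.10208129882812), 81.96372985839844) [[400.0, -327.0], [617.0, -357.0], [653.0, -100.0], [436.0, -69.0]]
scene red 0.04 1773.0 ((565.4459228515625, -202.31472778320312), (247.65908813476562, 208.62911987304688), 81.96372985839844) [[445.0, -310.0], [651.0, -340.0], [686.0, -94.0], [479.0, -65.0]]
scene red 0.045 1773.0 ((570.328125, -200.9688720703125), (246.10508728027344, 207.32005310058594), 81.96372985839844) [[450.0, -308.0], [656.0, -337.0], [690.0, -94.0], [485.0, -65.0]]
scene board 5217.0 ((617.8759765625, 180.42758178710938), (309.70843505859375, 347.255615234375), 76.56353759765625) [[413.0, 70.0], [751.0, -11.0], [823.0, 291.0], [485.0, 371.0]]
```

View pics/topc.png

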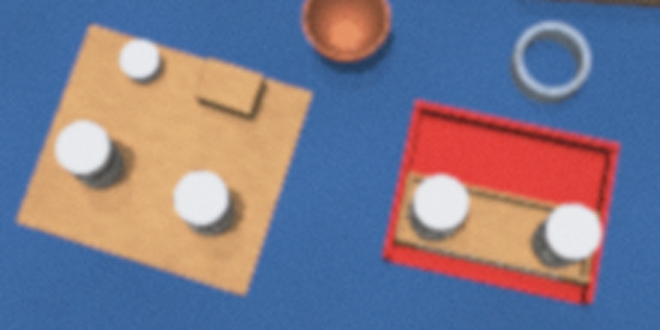

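View pics/scenec.png

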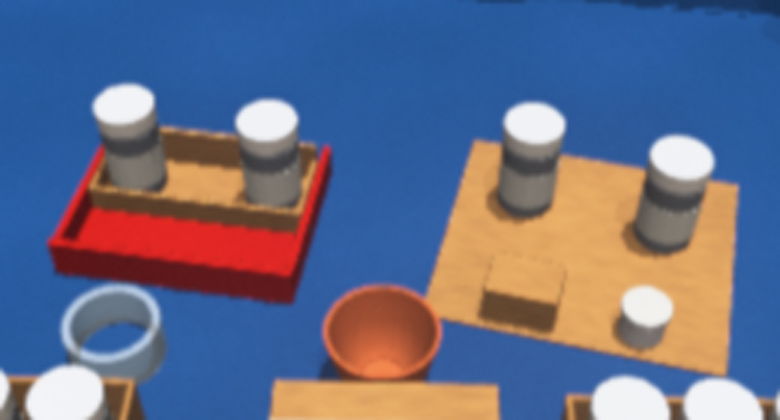

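The tray's middle place is at about (0.5135, -0.198) with unit yaw -8.3° and travel of about 64 mm. The left jar is at (0.559, 0.279) and the right jar at (0.512, 0.1405). One wrist heading serves every step: fingers along the unit's x, held high enough to clear the front panel and the neighbouring jars.

>>> drive_tool:
  rows:
    - {"x":0.054,"y":0.025,"spin":0.18,"fingers":1}
    - {"x":0.108,"y":0.051,"spin":0.36,"fingers":1}
    - {"x":0.162,"y":0.076,"spin":0.54,"fingers":1}
    - {"x":0.216,"y":0.102,"spin":0.72,"fingers":1}
    - {"x":0.27,"y":0.127,"spin":0.9,"fingers":1}
    - {"x":0.324,"y":0.153,"spin":1.08,"fingers":1}
    - {"x":0.378,"y":0.178,"spin":1.26,"fingers":1}
    - {"x":0.378,"y":0.178,"spin":1.26,"fingers":1}
    - {"x":0.378,"y":0.178,"spin":1.26,"fingers":1}
    - {"x":0.378,"y":0.178,"spin":1.26,"fingers":1}

```text
invalid input
```

>>> drive_tool:
  rows:
    - {"x":0.054,"y":0.025,"z":0,"spin":0.18,"fingers":1}
    - {"x":0.108,"y":0.051,"z":0,"spin":0.36,"fingers":1}
    - {"x":0.162,"y":0.076,"z":0,"spin":0.54,"fingers":1}
    - {"x":0.216,"y":0.102,"z":0,"spin":0.72,"fingers":1}
    - {"x":0.27,"y":0.127,"z":0,"spin":0.9,"fingers":1}
    - {"x":0.324,"y":0.153,"z":0,"spin":1.08,"fingers":1}
    - {"x":0.378,"y":0.178,"z":0,"spin":1.26,"fingers":1}
    - {"x":0.378,"y":0.178,"z":0,"spin":1.26,"fingers":1}
    - {"x":0.378,"y":0.178,"z":0,"spin":1.26,"fingers":1}
  newtons: 25

```text
time_s: 1.23
tcp_pos: [0.5584, 0.2789, 0.2451]
eef_rot: [180.0, -0.0, -98.4]
contact_force: [0.4, -0.3, -0.8]
gripper_width: 0.0876
gripper_force: 0.0
```

>>> drive_tool:
  rows:
    - {"x":0,"y":0,"z":0.05,"spin":0,"fingers":1}
    - {"x":0,"y":0,"z":0.1,"spin":0,"fingers":1}
    - {"x":0,"y":0,"z":0.135,"spin":0,"fingers":1}
    - {"x":0,"y":0,"z":0.155,"spin":0,"fingers":1}
    - {"x":0,"y":0,"z":0.165,"spin":0,"fingers":1}
    - {"x":0,"y":0,"z":0.165,"spin":0,"fingers":1}
    - {"x":0,"y":0,"z":0.165,"spin":0,"fingers":0.6}
    - {"x":0,"y":0,"z":0.165,"spin":0,"fingers":0.4}
  newtons: 25

```text
time_s: 2.22
tcp_pos: [0.5589, 0.2798, 0.0817]
eef_rot: [-179.9, 0.1, -98.3]
contact_force: [0.3, -0.6, -0.8]
gripper_width: 0.0728
gripper_force: 0.0
```

>>> drive_tool:
  rows:
    - {"x":0,"y":0,"z":0,"spin":0,"fingers":0.3}
    - {"x":0,"y":0,"z":0,"spin":0,"fingers":0.2}
    - {"x":0,"y":0,"z":0,"spin":0,"fingers":0.1}
    - {"x":0,"y":0,"z":0,"spin":0,"fingers":0.1}
    - {"x":0,"y":0,"z":0,"spin":0,"fingers":0.1}
    - {"x":0,"y":0,"z":0,"spin":0,"fingers":0.1}
  newtons: 25

```text
time_s: 2.98
tcp_pos: [0.5583, 0.2794, 0.0811]
eef_rot: [180.0, 0.0, -98.4]
contact_force: [-4.8, 0.9, 5.2]
gripper_width: 0.0597
gripper_force: 25.0
```

>>> drive_tool:
  rows:
    - {"x":0,"y":0,"z":-0.003,"spin":0,"fingers":0.1}
    - {"x":0,"y":0,"z":-0.01,"spin":0,"fingers":0.1}
    - {"x":0,"y":0,"z":-0.02,"spin":0,"fingers":0.1}
    - {"x":0,"y":0,"z":-0.03,"spin":0,"fingers":0.1}
    - {"x":0,"y":0,"z":-0.04,"spin":0,"fingers":0.1}
    - {"x":0,"y":0,"z":-0.04,"spin":0,"fingers":0.1}
    - {"x":0,"y":0,"z":-0.04,"spin":0,"fingers":0.1}
    - {"x":0,"y":0,"z":-0.04,"spin":0,"fingers":0.1}
    - {"x":0,"y":0,"z":-0.04,"spin":0,"fingers":0.1}
    - {"x":0,"y":0,"z":-0.04,"spin":0,"fingers":0.1}
  newtons: 25

```text
time_s: 4.22
tcp_pos: [0.5584, 0.2792, 0.1203]
eef_rot: [180.0, -0.0, -98.4]
contact_force: [-0.2, 0.1, -6.9]
gripper_width: 0.0596
gripper_force: 25.0
```

```bash
python3 - <<'E'
from plant import sensors,cams
import cv2,numpy as np
from h import *
for k in range(4):
    s=sensors.get_state();print(s["contact_force"],s["moment"],s["tcp_pos"]);S=cams.capture("scene")
cs,ss=cap(S,427,175);print(cs,ss,onz(S,*cs,.154))
cv2.imwrite("pics/l1.png",cv2.cvtColor(cv2.resize(S["pixels"][100:260,330:480],None,fx=3,fy=3,interpolation=2),4))
E
```

```text
[-0.21759724  0.146152   -6.92787071] [ 0.08699466 -0.05370242 -0.03081904] [0.55837477 0.27923875 0.1203092 ]
[-0.39673033  0.10945986 -5.65317292] [ 0.08341089 -0.0157026  -0.02201117] [0.55840973 0.27925163 0.12039283]
[-0.40786166 -0.44353655 -5.66850027] [ 0.06458805 -0.08329714  0.00747348] [0.55846869 0.27928844 0.1204517 ]
[ 0.62406464  0.52177083 -5.62539073] [ 0.0432502  -0.05496292 -0.03337141] [0.5584754  0.27927414 0.12048676]
[450.54545455 149.25      ] [445 146  10   7  44] [0.45763803 0.35828593 0.154     ]
```

View pics/l1.png

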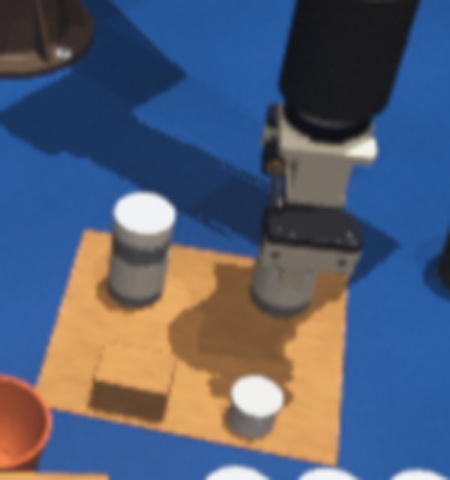

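The picture shows the left jar hanging upright from the gripper with its underside at (430,202) clear of the board. It weighs about 5 N. I'll stand it back now.

>>> drive_tool:
  rows:
    - {"x":0,"y":0,"z":0.01,"spin":0,"fingers":0.1}
    - {"x":0,"y":0,"z":0.02,"spin":0,"fingers":0.1}
    - {"x":0,"y":0,"z":0.03,"spin":0,"fingers":0.1}
    - {"x":0,"y":0,"z":0.035,"spin":0,"fingers":0.1}
    - {"x":0,"y":0,"z":0.038,"spin":0,"fingers":0.1}
    - {"x":0,"y":0,"z":0.039,"spin":0,"fingers":0.1}
    - {"x":0,"y":0,"z":0.04,"spin":0,"fingers":0.1}
    - {"x":0,"y":0,"z":0.04,"spin":0,"fingers":0.1}
    - {"x":0,"y":0,"z":0.04,"spin":0,"fingers":0.1}
  newtons: 25

```text
time_s: 5.55
tcp_pos: [0.5587, 0.2795, 0.0811]
eef_rot: [-180.0, 0.0, -98.4]
contact_force: [-2.3, 0.1, -1.4]
gripper_width: 0.0597
gripper_force: 25.0
```

>>> drive_tool:
  rows:
    - {"x":0,"y":0,"z":0.0005,"spin":0,"fingers":0.1}
    - {"x":0,"y":0,"z":0.0005,"spin":0,"fingers":0.4}
    - {"x":0,"y":0,"z":0.0005,"spin":0,"fingers":0.7}
    - {"x":0,"y":0,"z":0.0005,"spin":0,"fingers":1}
    - {"x":0,"y":0,"z":0.0005,"spin":0,"fingers":1}
    - {"x":0,"y":0,"z":0.0005,"spin":0,"fingers":1}

```text
time_s: 6.3
tcp_pos: [0.5585, 0.2793, 0.08]
eef_rot: [-180.0, -0.0, -98.4]
contact_force: [0.1, -0.3, -0.4]
gripper_width: 0.0869
gripper_force: 0.0
```

>>> drive_tool:
  rows:
    - {"x":0,"y":0,"z":-0.02,"spin":0,"fingers":1}
    - {"x":0,"y":0,"z":-0.06,"spin":0,"fingers":1}
    - {"x":0,"y":0,"z":-0.11,"spin":0,"fingers":1}
    - {"x":0.04,"y":0.006,"z":-0.12,"spin":0,"fingers":1}
    - {"x":0.09,"y":0.015,"z":-0.12,"spin":0,"fingers":1}
    - {"x":0.144,"y":0.026,"z":-0.12,"spin":0,"fingers":1}
    - {"x":0.144,"y":0.026,"z":-0.12,"spin":0,"fingers":1}
    - {"x":0.144,"y":0.026,"z":-0.12,"spin":0,"fingers":1}

```text
time_s: 7.3
tcp_pos: [0.5122, 0.1407, 0.2005]
eef_rot: [-179.9, 0.0, -98.4]
contact_force: [0.9, -0.0, 0.0]
gripper_width: 0.0876
gripper_force: 0.0
```

```bash
python3 - <<'E'
from plant import sensors,cams
from h import *
T=cams.capture("top");S=cams.capture("scene");s=sensors.get_state();print(s["contact_force"],s["tcp_pos"])
cs,ss=cap(S,427,182);print(cs,ss,onz(S,*cs,.114));ct,st=cap(T,242,199);print(ct,st,onz(T,*ct,.114))
E
```

```text
[ 0.17128462  0.64940814 -0.14919289] [0.51231673 0.14136963 0.20009269]
[426.94042553 182.4212766 ] [417 176  21  14 235] [0.56202029 0.27863689 0.114     ]
[204.58928571 212.80357143] [200 208  10  12  56] [0.4998563  0.39699722 0.114     ]
```

>>> drive_tool:
  rows:
    - {"x":0,"y":0,"z":0.05,"spin":0,"fingers":1}
    - {"x":0,"y":0,"z":0.09,"spin":0,"fingers":1}
    - {"x":0,"y":0,"z":0.11,"spin":0,"fingers":1}
    - {"x":0,"y":0,"z":0.1195,"spin":0,"fingers":1}
    - {"x":0,"y":0,"z":0.1195,"spin":0,"fingers":0.6}
    - {"x":0,"y":0,"z":0.1195,"spin":0,"fingers":0.4}
    - {"x":0,"y":0,"z":0.1195,"spin":0,"fingers":0.2}
    - {"x":0,"y":0,"z":0.1195,"spin":0,"fingers":0.1}
    - {"x":0,"y":0,"z":0.1195,"spin":0,"fingers":0.1}
    - {"x":0,"y":0,"z":0.1195,"spin":0,"fingers":0.1}
  newtons: 25

```text
time_s: 8.65
tcp_pos: [0.512, 0.1409, 0.0814]
eef_rot: [-180.0, 0.0, -98.4]
contact_force: [-4.3, 1.6, 6.5]
gripper_width: 0.0597
gripper_force: 25.0
```

>>> drive_tool:
  rows:
    - {"x":0,"y":0,"z":0,"spin":0,"fingers":0.1}
    - {"x":0,"y":0,"z":-0.003,"spin":0,"fingers":0.1}
    - {"x":0,"y":0,"z":-0.01,"spin":0,"fingers":0.1}
    - {"x":0,"y":0,"z":-0.02,"spin":0,"fingers":0.1}
    - {"x":0,"y":0,"z":-0.03,"spin":0,"fingers":0.1}
    - {"x":0,"y":0,"z":-0.04,"spin":0,"fingers":0.1}
    - {"x":0,"y":0,"z":-0.04,"spin":0,"fingers":0.1}
    - {"x":0,"y":0,"z":-0.04,"spin":0,"fingers":0.1}
    - {"x":0,"y":0,"z":-0.04,"spin":0,"fingers":0.1}
    - {"x":0,"y":0,"z":-0.04,"spin":0,"fingers":0.1}

```text
time_s: 9.9
tcp_pos: [0.5116, 0.1405, 0.1202]
eef_rot: [180.0, -0.0, -98.4]
contact_force: [1.3, -0.6, -2.4]
gripper_width: 0.0595
gripper_force: 25.0
```

```bash
python3 - <<'E'
from plant import sensors,cams
for k in range(3):
    s=sensors.get_state();print(s["contact_force"],s["moment"],s["tcp_pos"]);cams.capture("scene")
E
```

```text
[ 1.31623517 -0.58891747 -2.44206116] [ 0.07077722 -0.03175136 -0.01987008] [0.51163532 0.14051085 0.12022282]
[ 0.06952909 -0.16911974 -2.29505871] [ 0.07478461 -0.00123099 -0.0082406 ] [0.51170336 0.14052076 0.12027535]
[ 0.22845345  1.12617062 -1.59190333] [ 0.0790081  -0.03919129  0.04812421] [0.51170607 0.14052433 0.12032022]
```

The right jar weighs about 2 N against about 5.5 N for the left, so the left is heavier. I'll stand the right one back.

>>> drive_tool:
  rows:
    - {"x":0,"y":0,"z":0.01,"spin":0,"fingers":0.1}
    - {"x":0,"y":0,"z":0.02,"spin":0,"fingers":0.1}
    - {"x":0,"y":0,"z":0.03,"spin":0,"fingers":0.1}
    - {"x":0,"y":0,"z":0.035,"spin":0,"fingers":0.1}
    - {"x":0,"y":0,"z":0.038,"spin":0,"fingers":0.1}
    - {"x":0,"y":0,"z":0.039,"spin":0,"fingers":0.1}
    - {"x":0,"y":0,"z":0.04,"spin":0,"fingers":0.1}
    - {"x":0,"y":0,"z":0.0405,"spin":0,"fingers":0.1}
    - {"x":0,"y":0,"z":0.0405,"spin":0,"fingers":0.1}
    - {"x":0,"y":0,"z":0.0405,"spin":0,"fingers":0.1}

```text
time_s: 11.3
tcp_pos: [0.5119, 0.1406, 0.0813]
eef_rot: [-180.0, 0.0, -98.3]
contact_force: [-5.1, -1.7, 9.2]
gripper_width: 0.0598
gripper_force: 25.0
```

>>> drive_tool:
  rows:
    - {"x":0,"y":0,"z":0,"spin":0,"fingers":0.1}
    - {"x":0,"y":0,"z":0,"spin":0,"fingers":0.4}
    - {"x":0,"y":0,"z":0,"spin":0,"fingers":0.7}
    - {"x":0,"y":0,"z":0,"spin":0,"fingers":1}
    - {"x":0,"y":0,"z":0,"spin":0,"fingers":1}
    - {"x":0,"y":0,"z":0,"spin":0,"fingers":1}

```text
time_s: 12.05
tcp_pos: [0.5119, 0.1406, 0.08]
eef_rot: [-180.0, 0.0, -98.4]
contact_force: [-0.5, -0.3, -0.2]
gripper_width: 0.0869
gripper_force: 0.0
```

>>> drive_tool:
  rows:
    - {"x":0,"y":0,"z":-0.02,"spin":0,"fingers":1}
    - {"x":0,"y":0,"z":-0.06,"spin":0,"fingers":1}
    - {"x":0,"y":0,"z":-0.11,"spin":0,"fingers":1}
    - {"x":-0.04,"y":-0.006,"z":-0.12,"spin":0,"fingers":1}
    - {"x":-0.09,"y":-0.015,"z":-0.12,"spin":0,"fingers":1}
    - {"x":-0.144,"y":-0.026,"z":-0.12,"spin":0,"fingers":1}
    - {"x":-0.144,"y":-0.026,"z":-0.12,"spin":0,"fingers":1}
    - {"x":-0.144,"y":-0.026,"z":-0.12,"spin":0,"fingers":1}

```text
time_s: 13.05
tcp_pos: [0.5581, 0.2792, 0.1994]
eef_rot: [179.9, -0.1, -98.3]
contact_force: [-0.4, -0.9, -0.3]
gripper_width: 0.0874
gripper_force: 0.0
```

>>> drive_tool:
  rows:
    - {"x":0,"y":0,"z":0.05,"spin":0,"fingers":1}
    - {"x":0,"y":0,"z":0.09,"spin":0,"fingers":1}
    - {"x":0,"y":0,"z":0.11,"spin":0,"fingers":1}
    - {"x":0,"y":0,"z":0.1195,"spin":0,"fingers":1}
    - {"x":0,"y":0,"z":0.1195,"spin":0,"fingers":0.6}
    - {"x":0,"y":0,"z":0.1195,"spin":0,"fingers":0.4}
    - {"x":0,"y":0,"z":0.1195,"spin":0,"fingers":0.2}
    - {"x":0,"y":0,"z":0.1195,"spin":0,"fingers":0.1}
    - {"x":0,"y":0,"z":0.1195,"spin":0,"fingers":0.1}
    - {"x":0,"y":0,"z":0.1195,"spin":0,"fingers":0.1}
  newtons: 28

```text
time_s: 14.3
tcp_pos: [0.5587, 0.2796, 0.0815]
eef_rot: [-180.0, 0.0, -98.4]
contact_force: [-2.8, -0.4, 6.3]
gripper_width: 0.06
gripper_force: 28.0
```

>>> drive_tool:
  rows:
    - {"x":0,"y":0,"z":0,"spin":0,"fingers":0.1}
    - {"x":0,"y":0,"z":-0.003,"spin":0,"fingers":0.1}
    - {"x":0,"y":0,"z":-0.01,"spin":0,"fingers":0.1}
    - {"x":0,"y":0,"z":-0.025,"spin":0,"fingers":0.1}
    - {"x":0,"y":0,"z":-0.045,"spin":0,"fingers":0.1}
    - {"x":0,"y":0,"z":-0.07,"spin":0,"fingers":0.1}
    - {"x":0,"y":0,"z":-0.095,"spin":0,"fingers":0.1}
    - {"x":0,"y":0,"z":-0.12,"spin":0,"fingers":0.1}
    - {"x":0,"y":0,"z":-0.14,"spin":0,"fingers":0.1}
    - {"x":0,"y":0,"z":-0.15,"spin":0,"fingers":0.1}

```text
time_s: 15.55
tcp_pos: [0.5587, 0.2795, 0.2326]
eef_rot: [-179.9, 0.1, -98.4]
contact_force: [-0.1, 0.3, -6.7]
gripper_width: 0.0598
gripper_force: 28.0
```

```bash
python3 - <<'E'
from plant import sensors,cams
from h import *
T=cams.capture("top");S=cams.capture("scene");s=sensors.get_state();print(s["contact_force"],s["tcp_pos"],s["gripper_width"])
for n,t,ss,z in(("R",(281.4,215.4),(377.9,170.9),.114),("tL",(361.6,217),(288.4,169.9),.124),("tR",(405.7,226.8),(240.8,164.4),.124)):
    print(n,cap(T,*t)[0],cap(S,*ss)[0])
E
```

```text
[ 0.1840922  -0.09344125 -5.67516751] [0.55880843 0.27948364 0.23197756] 0.05979180610391641
R [281.45490196 214.96862745] [377.67772512 171.03791469]
tL [361.64173228 216.97637795] [288.44976077 169.93779904]
tR [405.65625    226.75390625] [240.81683168 164.43564356]
```

>>> drive_tool:
  rows:
    - {"x":0.02,"y":-0.001,"z":0,"spin":0,"fingers":0.1}
    - {"x":0.055,"y":-0.003,"z":0,"spin":0,"fingers":0.1}
    - {"x":0.105,"y":-0.005,"z":0,"spin":0,"fingers":0.1}
    - {"x":0.16,"y":-0.008,"z":0,"spin":0,"fingers":0.1}
    - {"x":0.215,"y":-0.011,"z":0,"spin":0,"fingers":0.1}
    - {"x":0.27,"y":-0.014,"z":0,"spin":0,"fingers":0.1}
    - {"x":0.325,"y":-0.017,"z":0,"spin":0,"fingers":0.1}
    - {"x":0.375,"y":-0.02,"z":0,"spin":0,"fingers":0.1}
    - {"x":0.42,"y":-0.022,"z":0,"spin":0,"fingers":0.1}
    - {"x":0.455,"y":-0.024,"z":0,"spin":0,"fingers":0.1}

```text
time_s: 16.9
tcp_pos: [0.5143, -0.1766, 0.2297]
eef_rot: [179.9, -0.0, -98.4]
contact_force: [0.3, 1.4, -6.6]
gripper_width: 0.0598
gripper_force: 28.0
```

>>> drive_tool:
  rows:
    - {"x":0.015,"y":-0.001,"z":0,"spin":0,"fingers":0.1}
    - {"x":0.022,"y":-0.001,"z":0,"spin":0,"fingers":0.1}
    - {"x":0.024,"y":-0.001,"z":0,"spin":0,"fingers":0.1}
    - {"x":0.024,"y":-0.001,"z":0.01,"spin":0,"fingers":0.1}
    - {"x":0.024,"y":-0.001,"z":0.03,"spin":0,"fingers":0.1}
    - {"x":0.024,"y":-0.001,"z":0.05,"spin":0,"fingers":0.1}
    - {"x":0.024,"y":-0.001,"z":0.06,"spin":0,"fingers":0.1}
    - {"x":0.024,"y":-0.001,"z":0.06,"spin":0,"fingers":0.1}

```text
time_s: 17.9
tcp_pos: [0.5132, -0.1978, 0.1698]
eef_rot: [179.9, -0.0, -98.3]
contact_force: [0.0, 0.6, -5.7]
gripper_width: 0.0601
gripper_force: 28.0
```

```bash
python3 - <<'E'
from plant import sensors,cams
from h import *
S=cams.capture("scene");s=sensors.get_state();print(s["contact_force"],s["tcp_pos"],s["eef_rot"])
cv2.imwrite("pics/t1.png",cv2.cvtColor(cv2.resize(S["pixels"][90:240,190:340],None,fx=4,fy=4,interpolation=2),4))
E
```

```text
[ 0.27742509 -0.24138597 -6.52068663] [ 0.51372331 -0.19799414  0.17062042] [ 1.79986990e+02 -1.57199253e-02 -9.83230025e+01]
```

View pics/t1.png

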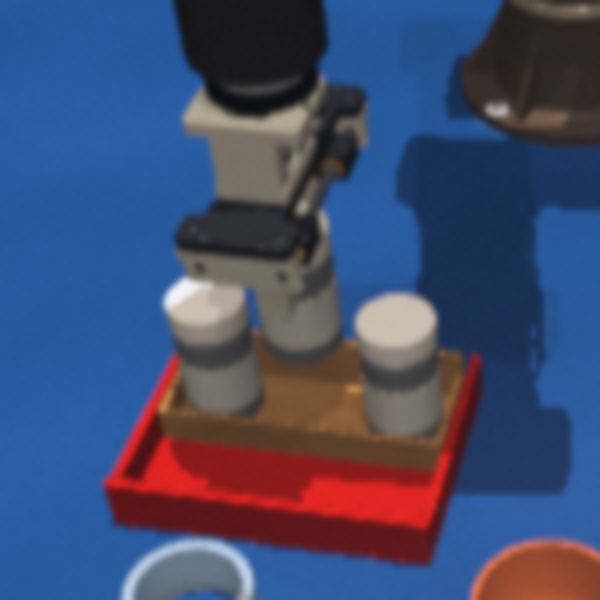

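The held jar is upright above the middle place, between the fixed jars at crop (205,345) and (397,365), and nothing is touching. I'll lower it.

>>> drive_tool:
  rows:
    - {"x":0,"y":0,"z":0.015,"spin":0,"fingers":0.1}
    - {"x":0,"y":0,"z":0.03,"spin":0,"fingers":0.1}
    - {"x":0,"y":0,"z":0.045,"spin":0,"fingers":0.1}
    - {"x":0,"y":0,"z":0.06,"spin":0,"fingers":0.1}
    - {"x":0,"y":0,"z":0.07,"spin":0,"fingers":0.1}
    - {"x":0,"y":0,"z":0.075,"spin":0,"fingers":0.1}
    - {"x":0,"y":0,"z":0.077,"spin":0,"fingers":0.1}
    - {"x":0,"y":0,"z":0.077,"spin":0,"fingers":0.1}
    - {"x":0,"y":0,"z":0.077,"spin":0,"fingers":0.1}

```text
time_s: 19.08
tcp_pos: [0.5138, -0.1983, 0.094]
eef_rot: [-179.9, 0.0, -98.4]
contact_force: [0.7, 0.0, -5.6]
gripper_width: 0.0599
gripper_force: 28.0
```

>>> drive_tool:
  rows:
    - {"x":0,"y":0,"z":0.001,"spin":0,"fingers":0.1}
    - {"x":0,"y":0,"z":0.002,"spin":0,"fingers":0.1}
    - {"x":0,"y":0,"z":0.002,"spin":0,"fingers":0.1}
    - {"x":0,"y":0,"z":0.002,"spin":0,"fingers":0.1}

```text
time_s: 19.58
tcp_pos: [0.5135, -0.1982, 0.0916]
eef_rot: [-180.0, 0.0, -98.4]
contact_force: [0.0, 1.1, -5.6]
gripper_width: 0.06
gripper_force: 28.0
```

>>> drive_tool:
  rows:
    - {"x":0,"y":0,"z":0.0005,"spin":0,"fingers":0.1}
    - {"x":0,"y":0,"z":0.001,"spin":0,"fingers":0.1}
    - {"x":0,"y":0,"z":0.001,"spin":0,"fingers":0.1}
    - {"x":0,"y":0,"z":0.001,"spin":0,"fingers":0.1}

```text
time_s: 20.08
tcp_pos: [0.5142, -0.1984, 0.0915]
eef_rot: [-179.9, -0.0, -98.3]
contact_force: [-1.1, 1.6, 5.7]
gripper_width: 0.0595
gripper_force: 28.0
```

The jar is seated: the vertical force turned from -5.6 to +5.7 N. I'll release it and lift straight up.

>>> drive_tool:
  rows:
    - {"x":0,"y":0,"z":-0.0005,"spin":0,"fingers":0.1}
    - {"x":0,"y":0,"z":-0.0005,"spin":0,"fingers":0.4}
    - {"x":0,"y":0,"z":-0.0005,"spin":0,"fingers":0.7}
    - {"x":0,"y":0,"z":-0.0005,"spin":0,"fingers":1}
    - {"x":0,"y":0,"z":-0.0005,"spin":0,"fingers":1}
    - {"x":0,"y":0,"z":-0.0005,"spin":0,"fingers":1}

```text
time_s: 20.82
tcp_pos: [0.5134, -0.1982, 0.0909]
eef_rot: [180.0, -0.0, -98.4]
contact_force: [-1.3, 0.6, -0.7]
gripper_width: 0.0872
gripper_force: 0.0
```

>>> drive_tool:
  rows:
    - {"x":0,"y":0,"z":-0.01,"spin":0,"fingers":1}
    - {"x":0,"y":0,"z":-0.03,"spin":0,"fingers":1}
    - {"x":0,"y":0,"z":-0.06,"spin":0,"fingers":1}
    - {"x":0,"y":0,"z":-0.1,"spin":0,"fingers":1}
    - {"x":0,"y":0.05,"z":-0.12,"spin":0,"fingers":1}
    - {"x":0,"y":0.085,"z":-0.12,"spin":0,"fingers":1}
    - {"x":0,"y":0.085,"z":-0.12,"spin":0,"fingers":1}
    - {"x":0,"y":0.085,"z":-0.12,"spin":0,"fingers":1}

```text
time_s: 21.82
tcp_pos: [0.43, -0.186, 0.2119]
eef_rot: [-179.9, -0.0, -98.3]
contact_force: [-0.2, -0.3, 0.3]
gripper_width: 0.0879
gripper_force: 0.0
```

```bash
python3 - <<'E'
from plant import sensors,cams
from h import *
T=cams.capture("top");S=cams.capture("scene");s=sensors.get_state();print(s["contact_force"],s["tcp_pos"],s["eef_rot"],s["joints"])
for n,ss,z in(("m",(264,168),.124),("tL",(288.4,169.9),.124),("tR",(240.8,164.4),.124)):
    c,st=cap(S,*ss);print(n,c,st,onz(S,*c,z))
a=cv2.resize(S["pixels"][90:240,190:340],None,fx=4,fy=4,interpolation=2)
cv2.imwrite("pics/t2.png",cv2.cvtColor(a,4))
E
```

```text
[ 0.61651421 -0.13055401 -0.31288525] [ 0.43016511 -0.1859793   0.21122059] [-1.79987863e+02 -8.15732371e-03 -9.83615203e+01] [ 7.85974340e-01  2.35983954e+00 -2.73354674e+01  1.14935912e-02
 -6.02940076e+01 -9.15318849e+00]
m [264.19889503 167.98895028] [256 162  18  13 181] [ 0.52030439 -0.19714403  0.124     ]
tL [288.35981308 170.01401869] [279 164  20  13 214] [ 0.52788737 -0.12431638  0.124     ]
tR [240.13829787 164.84574468] [231 159  19  13 188] [ 0.5074766  -0.27162995  0.124     ]
```

View pics/t2.png

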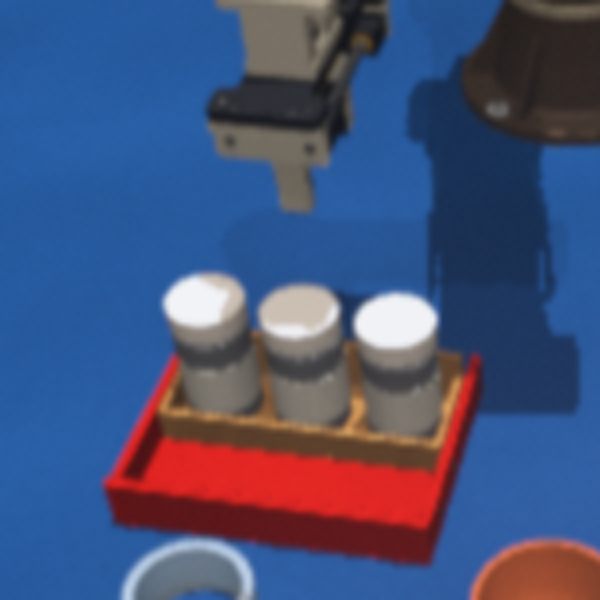

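The picture shows the jar upright in the middle place (crop (303,355)), in line with the fixed jars on either side. The tool only points straight down, so the gripper body would hit the jar tops if it pushed on the low front panel. I'll turn 90° instead, so the open fingers straddle the middle jar and push evenly on the two fixed jars, which are part of the tray.

>>> drive_tool:
  rows:
    - {"x":0,"y":0,"z":0,"spin":-0.17,"fingers":1}
    - {"x":0,"y":0,"z":0,"spin":-0.35,"fingers":1}
    - {"x":0,"y":0,"z":0,"spin":-0.53,"fingers":1}
    - {"x":0,"y":0,"z":0,"spin":-0.71,"fingers":1}
    - {"x":0,"y":0,"z":0,"spin":-0.89,"fingers":1}
    - {"x":0,"y":0,"z":0,"spin":-1.07,"fingers":1}
    - {"x":0,"y":0,"z":0,"spin":-1.25,"fingers":1}
    - {"x":0,"y":0,"z":0,"spin":-1.43,"fingers":1}
    - {"x":0,"y":0,"z":0,"spin":-1.571,"fingers":1}
    - {"x":0,"y":0,"z":0,"spin":-1.571,"fingers":1}

```text
time_s: 23.18
tcp_pos: [0.4299, -0.186, 0.2106]
eef_rot: [180.0, 0.1, -8.4]
contact_force: [-0.1, -0.1, -0.1]
gripper_width: 0.0877
gripper_force: 0.0
```

>>> drive_tool:
  rows:
    - {"x":0,"y":0,"z":0.04,"spin":0,"fingers":1}
    - {"x":0,"y":0,"z":0.08,"spin":0,"fingers":1}
    - {"x":0,"y":0,"z":0.11,"spin":0,"fingers":1}
    - {"x":0,"y":0,"z":0.12,"spin":0,"fingers":1}
    - {"x":0,"y":0,"z":0.121,"spin":0,"fingers":1}
    - {"x":0,"y":0,"z":0.121,"spin":0,"fingers":1}

```text
time_s: 23.92
tcp_pos: [0.4303, -0.186, 0.091]
eef_rot: [-180.0, -0.1, -8.4]
contact_force: [-0.6, -0.7, -0.2]
gripper_width: 0.0876
gripper_force: 0.0
```

>>> drive_tool:
  rows:
    - {"x":0.008,"y":0,"z":0,"spin":0,"fingers":1}
    - {"x":0.016,"y":0,"z":0,"spin":0,"fingers":1}
    - {"x":0.024,"y":0,"z":0,"spin":0,"fingers":1}
    - {"x":0.032,"y":0,"z":0,"spin":0,"fingers":1}
    - {"x":0.037,"y":0,"z":0,"spin":0,"fingers":1}
    - {"x":0.04,"y":0,"z":0,"spin":0,"fingers":1}
    - {"x":0.04,"y":0,"z":0,"spin":0,"fingers":1}

```text
time_s: 24.8
tcp_pos: [0.469, -0.1917, 0.09]
eef_rot: [180.0, 0.0, -8.4]
contact_force: [-0.1, -0.1, 0.0]
gripper_width: 0.0877
gripper_force: 0.0
```

```bash
python3 - <<'E'
from plant import sensors,cams
from h import *
S=cams.capture("scene");s=sensors.get_state();print(s["contact_force"],s["tcp_pos"],s["eef_rot"])
cv2.imwrite("pics/t3.png",cv2.cvtColor(cv2.resize(S["pixels"][90:240,190:340],None,fx=4,fy=4,interpolation=2),4))
E
```

```text
[-1.03388995 -0.76948948 -0.26563528] [ 0.4688071  -0.19169665  0.08996247] [ 1.79999383e+02  1.87484124e-02 -8.36082591e+00]
```

View pics/t3.png

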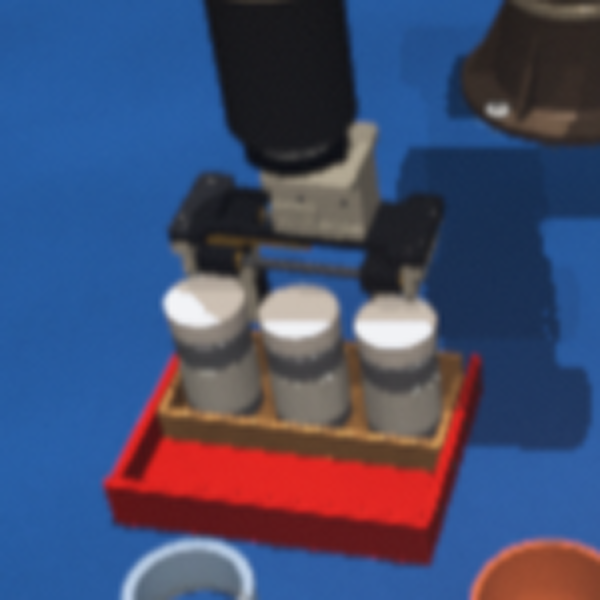

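The fingers stand behind the two outer jars, at crop (245,290) and (408,290), with the middle jar clear between them. I'll push slowly.

>>> drive_tool:
  rows:
    - {"x":0.003,"y":0,"z":0,"spin":0,"fingers":1}
    - {"x":0.006,"y":0,"z":0,"spin":0,"fingers":1}
    - {"x":0.009,"y":0,"z":0,"spin":0,"fingers":1}
    - {"x":0.013,"y":0,"z":0,"spin":0,"fingers":1}
    - {"x":0.017,"y":0,"z":0,"spin":0,"fingers":1}
    - {"x":0.021,"y":0,"z":0,"spin":0,"fingers":1}
    - {"x":0.025,"y":0,"z":0,"spin":0,"fingers":1}

```text
time_s: 25.72
tcp_pos: [0.494, -0.1954, 0.09]
eef_rot: [180.0, 0.0, -8.3]
contact_force: [-1.9, -0.0, 1.5]
gripper_width: 0.0877
gripper_force: 1.1
```

>>> drive_tool:
  rows:
    - {"x":0.004,"y":0,"z":0,"spin":0,"fingers":1}
    - {"x":0.008,"y":0,"z":0,"spin":0,"fingers":1}
    - {"x":0.012,"y":0,"z":0,"spin":0,"fingers":1}
    - {"x":0.016,"y":0,"z":0,"spin":0,"fingers":1}
    - {"x":0.02,"y":0,"z":0,"spin":0,"fingers":1}
    - {"x":0.024,"y":0,"z":0,"spin":0,"fingers":1}
    - {"x":0.028,"y":0,"z":0,"spin":0,"fingers":1}
    - {"x":0.031,"y":0,"z":0,"spin":0,"fingers":1}
    - {"x":0.033,"y":0,"z":0,"spin":0,"fingers":1}

```text
time_s: 26.85
tcp_pos: [0.5266, -0.2001, 0.0901]
eef_rot: [-180.0, -0.0, -8.4]
contact_force: [-3.0, 0.7, 1.0]
gripper_width: 0.0878
gripper_force: 1.1
```

```bash
python3 - <<'E'
from plant import sensors,cams
from h import *
S=cams.capture("scene");s=sensors.get_state();print(s["contact_force"],s["tcp_pos"])
for g in((258,177),(281,179),(235,174)):
    c,st=cap(S,*g);print(c,st,onz(S,*c,.124))
E
```

```text
[-1.47259855 -0.3754325   0.4050307 ] [ 0.5268348  -0.2001666   0.09008301]
[258.67582418 180.02747253] [250 174  19  13 182] [ 0.57329687 -0.20539448  0.124     ]
[283.49700599 183.68862275] [274 178  20  12 167] [ 0.58705108 -0.13232818  0.124     ]
[233.34013605 177.89795918] [225 173  19  11 147] [ 0.56584349 -0.28024624  0.124     ]
```

>>> drive_tool:
  rows:
    - {"x":0.002,"y":0,"z":0,"spin":0,"fingers":1}
    - {"x":0.004,"y":0,"z":0,"spin":0,"fingers":1}
    - {"x":0.006,"y":0,"z":0,"spin":0,"fingers":1}
    - {"x":0.007,"y":0,"z":0,"spin":0,"fingers":1}
    - {"x":0.008,"y":0,"z":0,"spin":0,"fingers":1}

```text
time_s: 27.52
tcp_pos: [0.5343, -0.2013, 0.09]
eef_rot: [-180.0, 0.0, -8.4]
contact_force: [-2.1, 0.1, 0.9]
gripper_width: 0.0879
gripper_force: 1.0
```

>>> drive_tool:
  rows:
    - {"x":0.001,"y":0,"z":0,"spin":0,"fingers":1}
    - {"x":0.002,"y":0,"z":0,"spin":0,"fingers":1}
    - {"x":0.002,"y":0,"z":0,"spin":0,"fingers":1}

```text
time_s: 27.9
tcp_pos: [0.5364, -0.2016, 0.0901]
eef_rot: [180.0, -0.0, -8.4]
contact_force: [-0.9, 0.1, 0.6]
gripper_width: 0.0877
gripper_force: 0.7
```

>>> drive_tool:
  rows:
    - {"x":0.001,"y":0,"z":0,"spin":0,"fingers":1}
    - {"x":0.001,"y":0,"z":0,"spin":0,"fingers":1}
    - {"x":0.001,"y":0,"z":0,"spin":0,"fingers":1}

```text
time_s: 28.28
tcp_pos: [0.5374, -0.2017, 0.0901]
eef_rot: [-180.0, -0.0, -8.4]
contact_force: [-1.3, 0.2, -0.0]
gripper_width: 0.0878
gripper_force: 0.7
```

>>> drive_tool:
  rows:
    - {"x":0.001,"y":0,"z":0,"spin":0,"fingers":1}
    - {"x":0.002,"y":0,"z":0,"spin":0,"fingers":1}
    - {"x":0.002,"y":0,"z":0,"spin":0,"fingers":1}

```text
time_s: 28.65
tcp_pos: [0.5394, -0.202, 0.0901]
eef_rot: [180.0, -0.0, -8.4]
contact_force: [-2.0, -0.9, 1.1]
gripper_width: 0.0879
gripper_force: 0.7
```

>>> drive_tool:
  rows:
    - {"x":0.001,"y":0,"z":0,"spin":0,"fingers":1}
    - {"x":0.001,"y":0,"z":0,"spin":0,"fingers":1}
    - {"x":0.001,"y":0,"z":0,"spin":0,"fingers":1}

```text
time_s: 29.02
tcp_pos: [0.5403, -0.2022, 0.0901]
eef_rot: [-180.0, -0.0, -8.4]
contact_force: [-1.1, -0.9, 0.7]
gripper_width: 0.0876
gripper_force: 0.7
```

>>> drive_tool:
  rows:
    - {"x":0.001,"y":0,"z":0,"spin":0,"fingers":1}
    - {"x":0.001,"y":0,"z":0,"spin":0,"fingers":1}
    - {"x":0.001,"y":0,"z":0,"spin":0,"fingers":1}

```text
time_s: 29.4
tcp_pos: [0.5412, -0.2023, 0.0901]
eef_rot: [-180.0, 0.0, -8.4]
contact_force: [-2.4, -0.0, 1.2]
gripper_width: 0.088
gripper_force: 1.0
```

>>> drive_tool:
  rows:
    - {"x":0.001,"y":0,"z":0,"spin":0,"fingers":1}
    - {"x":0.001,"y":0,"z":0,"spin":0,"fingers":1}
    - {"x":0.0015,"y":0,"z":0,"spin":0,"fingers":1}

```text
time_s: 29.78
tcp_pos: [0.5414, -0.2024, 0.0899]
eef_rot: [180.0, 0.1, -8.4]
contact_force: [-7.8, 1.4, 5.2]
gripper_width: 0.0875
gripper_force: 3.7
```

>>> drive_tool:
  rows:
    - {"x":0.001,"y":0,"z":0,"spin":0,"fingers":1}
    - {"x":0.001,"y":0,"z":0,"spin":0,"fingers":1}
    - {"x":0.0015,"y":0,"z":0,"spin":0,"fingers":1}

```text
time_s: 30.15
tcp_pos: [0.5415, -0.2025, 0.0899]
eef_rot: [180.0, 0.3, -8.4]
contact_force: [-13.2, 4.7, 9.2]
gripper_width: 0.0877
gripper_force: 6.3
```

>>> drive_tool:
  rows:
    - {"x":0.001,"y":0,"z":0,"spin":0,"fingers":1}
    - {"x":0.001,"y":0,"z":0,"spin":0,"fingers":1}
    - {"x":0.001,"y":0,"z":0,"spin":0,"fingers":1}

```text
time_s: 30.52
tcp_pos: [0.5415, -0.2025, 0.0898]
eef_rot: [-180.0, 0.4, -8.4]
contact_force: [-14.3, 4.4, 11.0]
gripper_width: 0.0878
gripper_force: 7.5
```

The tray is against the stop: the TCP stays at x = 0.5415 while the force rises to 14 N. I'll back off and retreat up.

>>> drive_tool:
  rows:
    - {"x":-0.002,"y":0,"z":0,"spin":0,"fingers":1}
    - {"x":-0.005,"y":0,"z":0,"spin":0,"fingers":1}
    - {"x":-0.015,"y":0,"z":0,"spin":0,"fingers":1}
    - {"x":-0.04,"y":0,"z":0,"spin":0,"fingers":1}
    - {"x":-0.07,"y":0,"z":0,"spin":0,"fingers":1}
    - {"x":-0.09,"y":0,"z":-0.03,"spin":0,"fingers":1}
    - {"x":-0.1,"y":0,"z":-0.08,"spin":0,"fingers":1}
    - {"x":-0.1,"y":0,"z":-0.13,"spin":0,"fingers":1}
    - {"x":-0.1,"y":0,"z":-0.16,"spin":0,"fingers":1}
    - {"x":-0.1,"y":0,"z":-0.16,"spin":0,"fingers":1}

```text
time_s: 31.78
tcp_pos: [0.4475, -0.1885, 0.2529]
eef_rot: [-180.0, -0.4, -8.3]
contact_force: [-0.1, 0.7, -0.8]
gripper_width: 0.0878
gripper_force: 0.0
```

```bash
python3 - <<'E'
from plant import sensors,cams
from h import *
S=cams.capture("scene");s=sensors.get_state();print(s["contact_force"],s["tcp_pos"])
for g in((254,184),(280,186),(231,180),(377.9,170.9)):
    c,st=cap(S,*g);print(c,st,onz(S,*c,.124))
cv2.imwrite("pics/t4.png",cv2.cvtColor(cv2.resize(S["pixels"][90:270,190:460],None,fx=2.9,fy=2.9,interpolation=2),4))
E
```

```text
[ 0.64736237 -0.02468331 -0.29279666] [ 0.4465999  -0.18822512  0.25105017]
[257.37021277 182.54468085] [247 176  21  14 235] [ 0.58393864 -0.20748086  0.124     ]
[282.52845528 185.32926829] [273 178  20  15 246] [ 0.59387359 -0.13433971  0.124     ]
[233.00865801 179.58008658] [223 173  21  14 231] [ 0.57302069 -0.27973829  0.124     ]
[377.67142857 171.1       ] [368 165  20  13 210] [0.52710213 0.13872527 0.124     ]
```

View pics/t4.png

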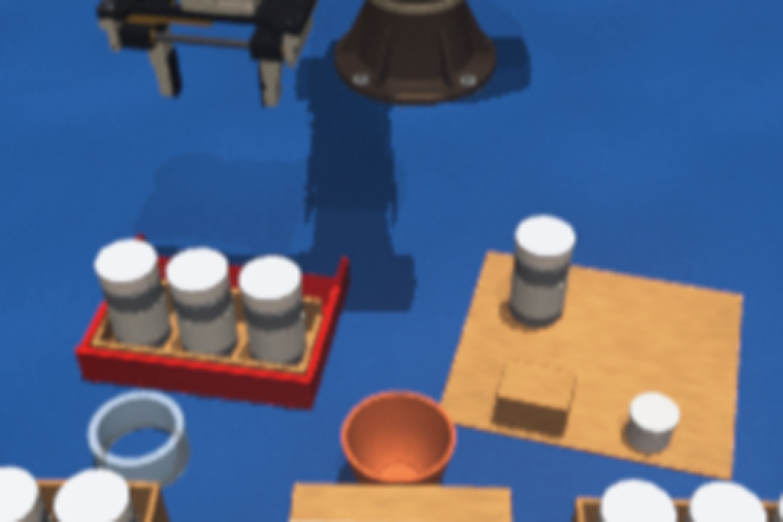

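The picture shows the tray home against the back rail with three upright jars, the middle one at crop (203,300). The lighter jar stands on the board at (540,270), the other things are where they were, and the gripper is clear.

```bash
python3 -c "
from plant import r
print(r.close_job())"
```

```text
the job is handed in; nothing more can be done
None
```

The left-hand jar was heavier (about 5.5 N against 2 N) and now stands in the middle place of the tray; the lighter jar is back on the board, the tray is pushed fully home, and the job was handed in at about 32 s — I pushed on the tray's two fixed jars rather than its front panel, because the gripper body would have hit the jar tops.

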